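Load the spares case and close it up

TASK

The padlocks lying loose on the plank belong in the bottom of the stacked spares case. Swing its clamp open, lift off the lid and then the tray and set each down right way up on the plank, lay every padlock in the bottom of the case, then build the case up again - tray fully home on the base, lid fully home on the tray, clamp swung all the way back over the lid. Leave the other things on the plank where they are.

Things in the scene. Friction and masses are not known exactly. Their poses are not given: they have to be found in the camera images.
- case_base: Base of the spares case, fixed: grey open box 150 (x) x 250 (y) x 45 mm high, walls and floor 5 mm. Origin at the centre of its underside, z up. The clamp's 20 mm round post stands at x = -95 mm, y = 0, 105 mm high. At the start the tray stands on the base, the lid on the tray. The plank left (+y) of the case is free up to the spanner.
- tray: Aluminium tray 150 (x) x 250 (y) x 56 mm high, 0.35 kg, walls 5 mm. Origin: centre of its lowest face, z up; half a turn makes no difference. Lowest 6 mm is a 132 x 232 step that drops into the base's mouth, 4 mm play all round; seated, origin 39 mm above the base's. Wooden grip bar in the middle, 60 (x) x 14 (y), from z = 11 to 48 mm, free on both y sides; 3 mm divider in line with it, to z = 33.
- lid: Grey lid, plate 152 (x) x 252 (y) x 8 mm, 0.35 kg. Origin: centre of its lowest face, z up; half a turn makes no difference. Lowest 6 mm is a 132 x 232 step that drops into the tray's mouth, 4 mm play all round; seated, origin 50 mm above the tray's, 89 mm above the base's. Wooden grip bar in the middle of the top, 60 (x) x 14 (y), from z = 14 to 52 mm.
- clamp (a joint): Swivel clamp on the post at the base's -x side, rad. 0: arm points to the base's +x, over the lid's edge (shut, at its stop); grows as the arm swings anticlockwise seen from above, to 1.9 (stop). The lid lifts clear beyond about 1.4. It stays where left and turns with 1.5 N at the knob.
- clamp_knob (a point): Middle of the clamp's upright black round knob, 20 mm diameter, 40 mm high, 45 mm from the swivel axis; the point lies 20 mm below its top. The arm under it is 20 mm wide and 10 mm thick, its underside 4 mm above the seated lid's top.
- clamp_pivot (a point): On the clamp's swivel axis (vertical), at the underside of the arm, 107 mm above the base's underside. Fixed to the base.
- padlock1: A closed steel padlock lying flat: body 58 (x) x 44 (y) x 26 (z) mm, shackle reaching 32 mm further to its +x, so it spans x = -29 to +61 mm; 0.2 to 0.4 kg. Origin at the centre of the underside of the body, z up. Two or three padlocks are present in a run, the rest absent.
- padlock2: A closed steel padlock lying flat: body 58 (x) x 44 (y) x 26 (z) mm, shackle reaching 32 mm further to its +x, so it spans x = -29 to +61 mm; 0.2 to 0.4 kg. Origin at the centre of the underside of the body, z up. Two or three padlocks are present in a run, the rest absent.
- padlock3: A closed steel padlock lying flat: body 58 (x) x 44 (y) x 26 (z) mm, shackle reaching 32 mm further to its +x, so it spans x = -29 to +61 mm; 0.2 to 0.4 kg. Origin at the centre of the underside of the body, z up. Two or three padlocks are present in a run, the rest absent.
- float_valve: A bystander, to be left where it is: white plastic float valve, 90 mm ball on a rod with a valve block, 255 mm long along its y. Origin on the plank under the rod.
- clip_lever: A bystander, to be left where it is: steel spring clip gripping a spare brake lever, 190 mm long along its x, 55 mm high. Origin at the centre of the clip's underside.
- spanner: A bystander, to be left where it is: steel spanner 200 mm long along its x. Origin at its middle, on the plank.
Not all that is in view belongs to the job. What is shaped like the padlock1 but brown is not meant. What is shaped like the padlock2 but purple is not meant.

How it is judged:
On the way, in this order (a step that is already met when the one before it is completed fails the run):
1. the clamp is swung open (past 1.2 rad) (value of joint clamp above 1.2 rad), for 0.2 s.
2. the lid is off and set down right way up on the plank beside the case (height (world z) of lid below 0.012 m and angle between lid's own z axis and vertical below 0.1 rad and horizontal distance between lid and case_base above 0.14 m and linear speed of lid below 0.03 m/s), for 0.2 s.
3. the tray is off and set down right way up on the plank beside the case (height (world z) of tray below 0.012 m and angle between tray's own z axis and vertical below 0.1 rad and horizontal distance between tray and case_base above 0.14 m and linear speed of tray below 0.03 m/s), for 0.2 s.
4. every padlock lies in the bottom of the base (x of padlock1 in the frame of case_base between -0.07 and 0.07 m and y of padlock1 in the frame of case_base between -0.12 and 0.12 m and z of each of padlock1, padlock2, padlock3 in the frame of case_base below 0.036 m and x of padlock2 in the frame of case_base between -0.07 and 0.07 m and y of padlock2 in the frame of case_base between -0.12 and 0.12 m and x of padlock3 in the frame of case_base between -0.07 and 0.07 m and y of padlock3 in the frame of case_base between -0.12 and 0.12 m), for 0.2 s.
5. the tray is fully home on the base (horizontal distance between tray and case_base below 0.009 m and z of tray in the frame of case_base between 0.035 and 0.043 m and angle between tray's own z axis and vertical below 0.04 rad and angle between the x axis of tray and the x axis of case_base, either way round below 0.1 rad), for 0.2 s.
6. the lid is fully home on the tray (horizontal distance between lid and tray below 0.009 m and z of lid in the frame of case_base between 0.085 and 0.093 m and angle between lid's own z axis and vertical below 0.04 rad and angle between the x axis of lid and the x axis of case_base, either way round below 0.1 rad), for 0.2 s.
7. the clamp is swung shut over the lid (value of joint clamp below 0.15 rad), for 0.2 s.
At the end, for the whole second after the job is handed in: Every padlock lies in the base (origin inside its walls, under 36 mm above its underside); tray and lid seated: centres within 9 mm of the part below, heights within 4 mm of seated, tilt under 0.04 rad, turned under 0.1 rad (either way round); clamp below 0.15 rad; all at rest (all of step 4 and all of step 5 and all of step 6 and value of joint clamp below 0.15 rad and linear speed of each of tray, lid, padlock1, padlock2, padlock3 below 0.02 m/s); the robot touches nothing.
It fails at once if the float valve is moved by more than 3 cm (distance of float_valve from where it was at the start of the episode above 0.03 m).
It fails at once if the spring clip with the brake lever is moved by more than 3 cm (distance of clip_lever from where it was at the start of the episode above 0.03 m).
It fails at once if the spanner is moved by more than 3 cm (distance of spanner from where it was at the start of the episode above 0.03 m).
Of padlock1, padlock2, padlock3 only 2 to 3 are there at a start; the rules pass over those that are not, and their reading is None.
At some moment in a run one of padlock1, padlock2, padlock3 may be knocked a few centimetres aside while the robot is not near it.
Once in a run the grip may slacken for a moment while it holds something.
It also fails if it takes over 210 s, if anything falls off the work surface, if the arm or the gripper's body presses on something with over 40 N, if the wrist force passes 120 N, or if a joint passes its speed limit or range.

ROBOT

A 6-joint arm with a two-finger parallel gripper is mounted at the origin on the work surface. World frame = base frame: x ahead of the robot, y to its left, z up, the work surface at z = 0. Lengths are in m, angles in rad, forces in N, time in s.
With the tool pointing down it reaches from about 0.375 to 0.975 m from the base axis. Payload 3.8 kg.
Tool frame: the origin (TCP) lies midway between the tips of the shut fingers; the grasp point (between the pads) lies 19 mm behind it; x points along the fingers, y is the direction in which the jaws open and shut, and the axes are right-handed (so a half turn about x gives the same grasp; the last joint's range is limited). The gripper opens to 88 mm and grips with 3 to 60 N. Pads are 18 mm wide; open, the fingers measure 123 mm over their backs; the gripper's body (75 mm by 187 mm) begins 45 mm behind the grasp point.
Start: joints at [1.234, 0.264, 1.604, -0, 1.274, -0.037], TCP at [0.199, 0.645, 0.239] pointing down, gripper open.
Joint ranges: [-2.63, 2.63], [-0.94, 2.18], [0.31, 2.57], [-1.31, 4.45], [0, 2.66], [-2.55, 2.55]. Speed limits (rad/s): [2.57, 2.57, 3.14, 3.14, 3.14, 3.14].

INTERFACE

Orientations are given as a rotation vector (axis times angle).
In Python, from cell import manip, inverse_kinematics, cams, order gives the robot as it stands. Calls block until the motion is done:
- manip.move_pose(position, orientation): joint-space move of the TCP to a pose.
- manip.move_linear(position, rate=0.15, rot=None): straight line of the TCP; rot=None keeps the orientation; rate is the mean speed in m/s.
- manip.set_joints(angles): joint-space move.
- manip.set_gripper(opening, force=None): finger opening in m; force is the grip in N (None keeps the last); returns when the fingers have stopped.
- manip.dwell(seconds).
- inverse_kinematics(position, orientation): joint angles nearest the present ones, or None.
- manip.state(): the state.
- cams.capture(name): name is "side" or "top"; returns a dict with "image" (420x560x3 uint8, blue, green, red), "z_map" (420x560 float32, m along the optical axis (not along the pixel's ray), 0 where there is no reading), "intrinsics" (3x3 intrinsics, pixels), "k1" (the pictures are not rectified: a ray, as slopes to the right and down, at radius r is drawn at 1 + k1 r^2 times it, then the intrinsics apply), "position" and "orientation" of the camera in the world. Camera axes: x right, y down, z forward; pixel columns grow to the right and rows downward; lengths in m; the calibration is good to about 2 mm. A picture is of the moment at which its call begins.
A pose or a line that the arm cannot do raises manip.IKError and nothing moves.
- order.close_job(): hands the job in, once; it reports no verdict.
The state is a dict: "clock": time; "joint_pos": joint angles; "joint_velocities": joint speeds; "tau": joint torques, N m; "tool_pos": TCP position; "tcp_rot": TCP orientation; "contact_force": force on the tool from outside, world axes, zero at the start; "moment": the same for the moment, N m; "gripper_width": finger opening in m.
Only numpy, scipy, OpenCV 4.12 (cv2) and the standard library are available. Lean on these libraries where they do the work, as an engineer would, in place of code of your own. Each camera call takes 0.05 s, during which the arm holds its last target. There are 200 camera calls.

## Working session

There is one attempt and no reset: what is moved stays moved. The work goes in short steps, each a Python script; the robot and the scene stay as the last script left them, time stands still between calls to the robot, and variables do not carry over. Pictures are saved under pics/ and viewed, about 12 in all and at most 16, crops included, and the job is handed in when it is done.

```bash
mkdir -p pics; ls
cat > h.py <<'E'
import numpy as np, cv2
from scipy.spatial.transform import Rotation as R
from cell import manip, inverse_kinematics, cams, order
def camR(c):
    o=np.array(c["orientation"]); return o if o.shape==(3,3) else R.from_rotvec(o).as_matrix() if o.size==3 else R.from_quat(o).as_matrix()
def cloud(c):
    """world point of every pixel (nan without reading)"""
    K=np.array(c["intrinsics"]);z=c["z_map"].astype(float);h,w=z.shape
    u,v=np.meshgrid(np.arange(w),np.arange(h))
    p=cv2.undistortPoints(np.stack([u,v],-1).reshape(-1,1,2).astype(float),K,np.array([c["k1"],0,0,0,0.]),).reshape(h,w,2)
    P=np.dstack([p*z[...,None],z]); P[z<=0]=np.nan
    return P@camR(c).T+np.array(c["position"])
def down(yaw):
    """tool pointing down, jaw axis (tool y) at angle yaw from world x"""
    x=np.array([0,0,-1.]);y=np.array([np.cos(yaw),np.sin(yaw),0]);return R.from_matrix(np.c_[x,y,np.cross(x,y)]).as_rotvec()
E
python3 - <<'E'
from h import *
print(manip.state())
for n in("top","side"):
    c=cams.capture(n);cv2.imwrite(f"pics/{n}0.png",c["image"]);np.save(f"pics/{n}0.npy",cloud(c));print(n,c["position"],c["orientation"],c["intrinsics"],c["k1"])
E
```

```text
pics
{'clock': 0.0, 'joint_pos': array([ 1.23410484e+00,  2.64739483e-01,  1.60534294e+00,  1.16895821e-06,
        1.27368145e+00, -3.69323843e-02]), 'joint_velocities': array([ 1.24811557e-03, -1.37153225e-03,  3.80172616e-04, -3.72192053e-06,
        1.78289789e-04, -3.45111868e-04]), 'tau': array([ 3.44274144e-03, -5.02113712e+01, -3.56879961e+01,  7.30580022e-02,
        2.92635866e-02, -1.80119023e-04]), 'tool_pos': array([0.1991143 , 0.64423966, 0.23741397]), 'tcp_rot': array([ 0.23360349,  1.55836605, -0.23696486]), 'contact_force': array([-0.5251486 , -0.13609115, -1.19179728]), 'moment': array([-0.03066175,  0.02534315,  0.02773392]), 'gripper_width': 0.0883553878709106}
top [0.40471419 0.08137898 1.36743586] [-2.13550383  2.17412022 -0.14532677] [[408.36071427   0.         280.32764229]
 [  0.         408.36071427 209.77292799]
 [  0.           0.           1.        ]] -0.08912613912484375
side [ 0.4573449  -0.9790342   0.76364015] [-2.11294699  0.09388718 -0.05633559] [[430.89079383   0.         279.58530569]
 [  0.         430.89079383 209.52679596]
 [  0.           0.           1.        ]] -0.03876647005982229
```

View pics/top0.png

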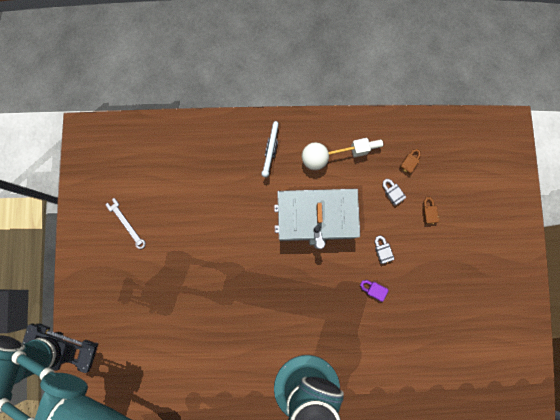

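View pics/side0.png

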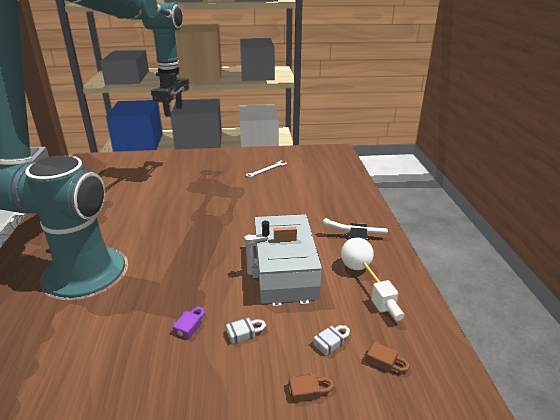

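The top view shows two silver padlocks at (394,191) and (384,250), with brown and purple decoys beside them. The case is at (319,214) with the clamp post on its robot side, the spanner at (125,224), the clip at (271,150) and the float valve at (340,152). Next I'll turn these into world positions.

```bash
cat >> h.py <<'E'
def rect(xy):
    (cx,cy),(a,b),t=cv2.minAreaRect(xy.astype(np.float32)*1000)
    if a<b:a,b,t=b,a,t+90
    return np.array([cx,cy])/1000,np.array([a,b])/1000,np.radians((t+90)%180-90)   # centre, (long,short), angle of long axis
def blob(m,minarea=15):
    n,l,s,_=cv2.connectedComponentsWithStats(m.astype(np.uint8),connectivity=8);return [l==i for i in range(1,n) if s[i,4]>=minarea]
def padlocks(c,P,zmax=.05):
    """silver bits near the table: centroid, body-to-shackle rect"""
    hsv=cv2.cvtColor(c["image"],cv2.COLOR_BGR2HSV)
    m=(P[...,2]>.008)&(P[...,2]<zmax)&(hsv[...,1]<70)
    m=cv2.morphologyEx(m.astype(np.uint8),cv2.MORPH_CLOSE,np.ones((3,3)))>0
    return blob(m&np.isfinite(P[...,2]))
E
python3 - <<'E'
from h import *
P=np.load("pics/top0.npy");S=np.load("pics/side0.npy")
z=P[...,2]
print("table",np.nanmedian(z[280:320,200:260]),np.nanmedian(S[...,2][250:300,180:230]))
for nm,Q in(("top",P),("side",S)):
    q=Q[...,2]; m=(q>.085)&(q<.104)&(Q[...,0]>.25)&(Q[...,0]<.8)&(abs(Q[...,1])<.35)
    for b in blob(m,200): print(nm,"lid",rect(Q[b][:,:2]),np.median(q[b]))
    m=(q>.125)&(q<.17)&(Q[...,0]>.3)&(Q[...,0]<.7)&(abs(Q[...,1])<.2)
    img=cv2.imread(f"pics/{nm}0.png")
    for b in blob(m,5): print(nm,"high",b.sum(),Q[b].mean(0),Q[b].max(0),rect(Q[b][:,:2]),img[b].mean(0))
for nm,Q in(("top",P),("side",S)):
  for b in padlocks({"image":cv2.imread(f"pics/{nm}0.png")},Q):
    if np.isfinite(Q[b]).all() and abs(Q[b][:,1].mean())<.6 and Q[b][:,0].mean()>.2: print(nm,b.sum(),Q[b].mean(0).round(3),Q[b].min(0).round(3),Q[b].max(0).round(3),rect(Q[b][:,:2]))
cv2.imwrite("pics/zoom.png",np.hstack([cv2.resize(cv2.imread("pics/top0.png")[170:270,260:410],None,fx=3,fy=3,interpolation=2),cv2.resize(cv2.imread("pics/side0.png")[205:305,230:340],None,fx=3,fy=3,interpolation=2)]))
E
```

```text
table 0.0007155323017848936 -0.0014450149253521505
top lid (array([ 0.55907593, -0.04338063]), array([0.25275063, 0.15242783]), np.float64(-1.5654496787659262)) 0.10220306473988683
top high 100 [ 0.55818681 -0.04256662  0.14032444] [ 0.58881282 -0.0357673   0.14916204] (array([ 0.55866699, -0.04299835]), array([0.06029314, 0.01423174]), np.float64(0.05245950059054487)) [ 88.21 135.4  195.5 ]
top high 41 [ 0.50670485 -0.03252726  0.15414693] [ 0.51715484 -0.02392289  0.16107996] (array([ 0.50737115, -0.03326138]), array([0.01890196, 0.01739956]), np.float64(0.4898571570877538)) [66.02439024 62.85365854 61.09756098]
side lid (array([ 0.55733386, -0.0461562 ]), array([0.25910397, 0.15247145]), np.float64(-1.5600869716675232)) 0.10183051063872295
side high 88 [ 0.5055313  -0.04208069  0.1437566 ] [ 0.51420689 -0.02952391  0.1574186 ] (array([ 0.50551297, -0.03923577]), array([0.02049519, 0.0161112 ]), np.float64(1.5068478369096414)) [38.22727273 36.48863636 36.5       ]
side high 169 [ 0.55692493 -0.0496973   0.13505368] [ 0.58677296 -0.03787816  0.14200267] (array([ 0.55745312, -0.04707
[... 1897 characters left out ...]
.17   0.029] [ 0.483 -0.175  0.007] [ 0.633 -0.162  0.051] (array([ 0.55820111, -0.16963763]), array([0.14996687, 0.01246911]), np.float64(-0.015752997321982206))
side 461 [ 0.788 -0.235  0.032] [ 0.764 -0.279  0.006] [ 0.817 -0.185  0.051] (array([ 0.79559003, -0.2270591 ]), array([0.10130879, 0.04408924]), np.float64(-1.1850245598551457))
side 587 [ 0.44  -0.273  0.02 ] [ 0.399 -0.3   -0.003] [ 0.49  -0.218  0.029] (array([ 0.44282327, -0.25564064]), array([0.09036729, 0.07092883]), np.float64(0.3284694618708975))
side 586 [ 0.634 -0.319  0.021] [ 0.594 -0.35  -0.002] [ 0.682 -0.279  0.03 ] (array([ 0.64162378, -0.30952512]), array([0.08863155, 0.04634364]), np.float64(0.5908936605512931))
```

View pics/zoom.png

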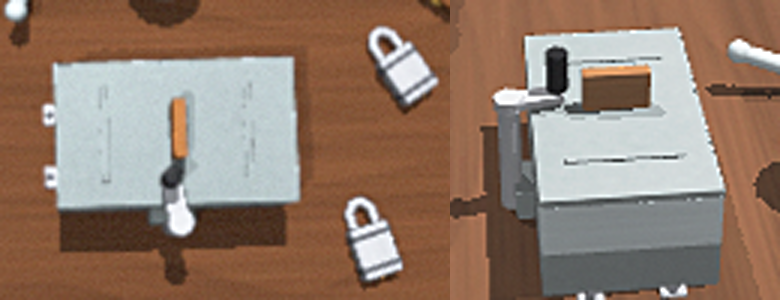

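The lid centre is at about (0.558, -0.0445) with yaw near 0, and the knob is about 0.2 rad from shut. First I'll open the clamp: grip the knob and drive it round an arc.

```bash
cat >> h.py <<'E'
B=np.array([.5585,-.0445]); BY=.006           # base centre, yaw
def b2w(x,y): return B+np.array([[np.cos(BY),-np.sin(BY)],[np.sin(BY),np.cos(BY)]])@[x,y]
PIV=b2w(-.095,0)
def go(x,y,z,yaw):
    """joint move, jaw axis at yaw or yaw+pi, whichever keeps joint 6 nearest 0"""
    best=None
    for k in(-1,0,1):
        q=inverse_kinematics([x,y,z],down(yaw+k*np.pi))
        if q is not None and (best is None or abs(q[5])<abs(best[0][5])): best=(q,yaw+k*np.pi)
    if best is None: raise RuntimeError("ik")
    manip.move_pose([x,y,z],down(best[1])); return best[1]
def lin(x,y,z,rate=.15,yaw=None): manip.move_linear([x,y,z],rate=rate,rot=None if yaw is None else down(yaw))
def st(t=""):
    s=manip.state();print(t,"t%.1f"%s["clock"],s["tool_pos"].round(4),"F",s["contact_force"].round(1),"w%.4f"%s["gripper_width"],"j6 %.2f"%s["joint_pos"][5])
    return s
E
python3 - <<'E'
from h import *
k=np.array([.507,-.0345]);d=k-PIV;a=np.arctan2(d[1],d[0]);print(PIV,a,np.hypot(*d))
yaw=go(*k,.24,a*.3+np.pi/2)
manip.set_gripper(.06); lin(*k,.125,.12); st()
manip.set_gripper(0.0,8); s=st("grip")
E
```

```text
[ 0.46350171 -0.04507   ] 0.23837774660153635 0.044764115774487655
 t4.4 [ 0.5078 -0.0346  0.1259] F [-0.3  0.5  0.4] w0.0603 j6 1.38
grip t5.1 [ 0.5071 -0.0345  0.1251] F [-0.1 -0.2  1.6] w0.0197 j6 1.38
```

Run:
```python
from h import *
a0=.238; s=manip.state(); rot0=R.from_rotvec(s["tcp_rot"])
for a in np.linspace(a0,1.75,9)[1:]:
    p=PIV+.0445*np.array([np.cos(a),np.sin(a)])
    rv=(R.from_rotvec([0,0,.9*(a-a0)])*rot0).as_rotvec()
    try: manip.move_linear([*p,.125],rate=.06,rot=rv)
    except manip.IKError: print("no rot at",a); manip.move_linear([*p,.125],rate=.06)
st("arc")
manip.set_gripper(.04); s=st("rel"); p=s["tool_pos"]; lin(p[0],p[1],.22)
go(.46,.3,.28,np.pi/2)
c=cams.capture("top");P=cloud(c);np.save("pics/t1.npy",P);cv2.imwrite("pics/t1.png",c["image"])
z=P[...,2];m=(z>.105)&(z<.17)&(P[...,0]>.38)&(P[...,0]<.7)&(abs(P[...,1])<.14)
for b in blob(m,5): print(b.sum(),P[b].mean(0),P[b].max(0),c["image"][b].mean(0))
m=(z>.09)&(z<.112)&(P[...,0]>.48)&(P[...,0]<.65)&(abs(P[...,1]+.044)<.14)
for b in blob(m,200): print("lid",rect(P[b][:,:2]))
cv2.imwrite("pics/zoom1.png",cv2.resize(c["image"][120:300,100:420],None,fx=2.4,fy=2.4))
```

```text
arc t7.6 [ 0.4553 -0.0012  0.125 ] F [-0.9  4.3  3.6] w0.0197 j6 0.09
rel t8.1 [ 0.4555 -0.0015  0.1248] F [-0.8  0.4 -0.5] w0.0403 j6 0.08
6 [ 0.62592316 -0.12115317  0.10585634] [ 0.63390869 -0.11613736  0.10673642] [214.66666667 211.83333333 198.5       ]
40 [0.61289519 0.05823576 0.10657595] [0.63059784 0.07597771 0.11066752] [191.075 188.275 175.55 ]
29 [0.61345738 0.03007324 0.10627074] [0.62985186 0.0418668  0.10917624] [195.86206897 193.37931034 179.72413793]
5 [0.62814134 0.01064033 0.10766182] [0.63245135 0.01634976 0.10934711] [203.6 203.4 190.4]
5 [ 0.62837757 -0.01320244  0.10760548] [ 0.63206876 -0.00856027  0.11013926] [215.2 212.6 197.8]
31 [ 0.62264926 -0.04214037  0.10659351] [ 0.63220953 -0.02420341  0.10897735] [212.58064516 209.48387097 195.09677419]
6 [ 0.62923905 -0.09634213  0.10741423] [ 0.63085482 -0.09057169  0.10881758] [213.         210.         195.83333333]
32 [ 0.6115561  -0.08102277  0.10715871] [ 0.62497919 -0.06168774  0.11052908] [210.21875 206.9375  193.46875]
10 [ 0.61752856 -0.10415784  0.10626861] [ 0.62443116 -0.0933443   0.10719053] [210.8 20
[... 3300 characters left out ...]
         173.73684211 161.89473684]
6 [ 0.49402598 -0.04919017  0.10680862] [ 0.49661855 -0.04255852  0.10862374] [174.         172.         160.66666667]
7 [ 0.49545975 -0.13503665  0.10599996] [ 0.49819916 -0.12981485  0.10835726] [202.42857143 200.42857143 186.14285714]
12 [ 0.48695549 -0.01388726  0.10674125] [ 0.49112598 -0.00213325  0.11083765] [180.5 178.  165.5]
8 [ 0.48746631 -0.10163973  0.10676356] [ 0.48962758 -0.0949653   0.1087732 ] [213.    209.    194.625]
143 [ 0.46046276 -0.02436285  0.12792157] [0.47431248 0.01005962 0.16147757] [175.1958042  169.27972028 166.95804196]
lid (array([ 0.55941211, -0.04338069]), array([0.25265836, 0.15314351]), np.float64(-1.5617322330576766))
```

View pics/zoom1.png

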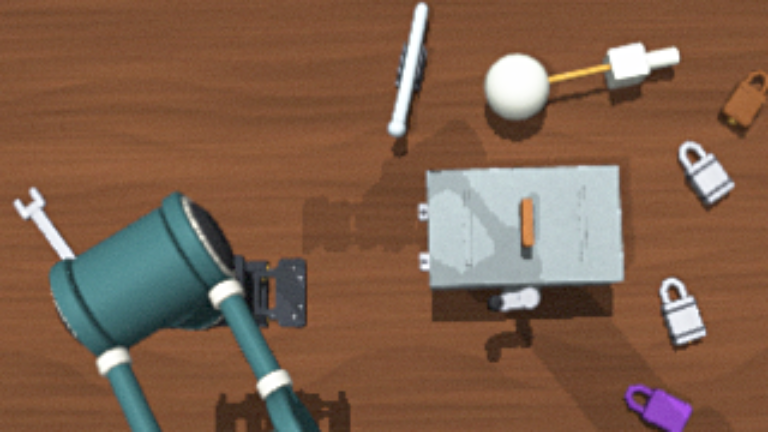

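The clamp is open: in this crop the arm at (515,300) points left and is clear of the lid. Next I'll lift the lid off.

```bash
cat >> h.py <<'E'
def bargrip(x,y,ztcp,yaw=np.pi/2+BY,F=45):
    yw=go(x,y,ztcp+.08,yaw); manip.set_gripper(.05); lin(x,y,ztcp,.12); manip.set_gripper(0,F); st("gripped"); return yw
E
python3 - <<'E'
from h import *
bargrip(.5585,-.0437,.111)
lin(.5585,-.0437,.165,.08); s=st("lifted"); manip.dwell(.2)
if s["gripper_width"]>.009:
    lin(.66,.27,.165,.15); st("over")
    lin(.66,.27,.045,.12); lin(.66,.27,.0235,.04); s=st("down")
c=cams.capture("side");cv2.imwrite("pics/s2.png",c["image"])
E
```

```text
gripped t14.1 [ 0.5586 -0.0438  0.1113] F [-1.1 -0.2  2.4] w0.0135 j6 1.44
lifted t14.9 [ 0.5582 -0.0437  0.1648] F [-0.4 -0.8 -2.6] w0.0138 j6 1.44
over t17.4 [0.66   0.2694 0.165 ] F [-0.1  0.8 -3.6] w0.0135 j6 1.92
down t19.3 [0.6599 0.27   0.0232] F [-0.8 -0.  -2.7] w0.0138 j6 1.92
```

View pics/s2.png

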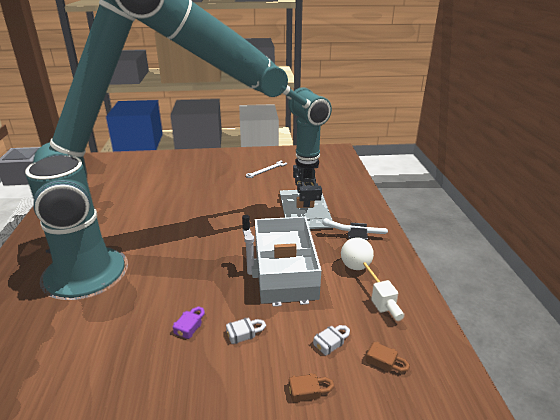

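The lid is about 1 mm above the plank at (305,207) with the tray exposed. I'll release it and do the tray.

Run:
```python
from h import *
lin(.66,.27,.0215,.03); st("low"); manip.set_gripper(.05); lin(.66,.27,.14,.15)
manip.move_pose([.62,.12,.2],down(np.pi/2+BY))
bargrip(.5585,-.0440,.058)
lin(.5585,-.044,.135,.08); s=st("lifted")
if s["gripper_width"]>.009:
    lin(.5585,.2,.135,.15); lin(.48,.27,.135,.15); st("over")
    lin(.48,.27,.04,.12); lin(.48,.27,.0175,.04); st("down")
    manip.set_gripper(.05); lin(.48,.27,.15,.15)
manip.move_pose([.40,.32,.3],down(np.pi/2)); st()
c=cams.capture("top");P=cloud(c);np.save("pics/t3.npy",P);cv2.imwrite("pics/t3.png",c["image"])
z=P[...,2];X=P[...,0];Y=P[...,1]
m=(z>.012)&(z<.03)&(X>.56)&(X<.76)&(Y>.13)&(Y<.41)
for b in blob(m,200): print("lid",rect(P[b][:,:2]))
m=(z>.05)&(z<.068)&(X>.38)&(X<.58)&(Y>.13)&(Y<.41)
for b in blob(m,30): print("tray rim",b.sum(),rect(P[b][:,:2]))
m=(z>.035)&(z<.058)&(X>.47)&(X<.65)&(abs(Y+.044)<.15)
for b in blob(m,60): print("base rim",b.sum(),rect(P[b][:,:2]))
for b in padlocks(c,P):
    q=P[b]
    if q[:,1].mean()<-.2 and q[:,0].mean()<.75: t=q[q[:,2]>.018]; print("lock",len(t),rect(t[:,:2]))
```

```text
low t19.6 [0.6607 0.2703 0.0223] F [ 0.8 -1.   0.5] w0.0137 j6 1.92
gripped t28.1 [ 0.5586 -0.0441  0.0583] F [-1.8 -0.7  2.1] w0.0137 j6 1.44
lifted t29.2 [ 0.5579 -0.0439  0.1343] F [-0.4 -0.1 -4. ] w0.0137 j6 1.44
over t31.9 [0.4805 0.2699 0.1352] F [ 0.1 -0.4 -3.9] w0.0135 j6 2.03
down t33.5 [0.4798 0.2699 0.0191] F [-7.2 -3.2 12.9] w0.0137 j6 2.03
 t37.7 [0.4    0.3199 0.2997] F [0.1 0.8 0.5] w0.0498 j6 -0.94
lid (array([0.66058875, 0.27138434]), array([0.25155351, 0.15269313]), np.float64(-1.561725248501599))
tray rim 340 (array([0.4795759 , 0.27232281]), array([0.25239703, 0.15030452]), np.float64(-1.5619665028083332))
base rim 447 (array([ 0.55888965, -0.04340997]), array([0.25086848, 0.15225719]), np.float64(-1.5606662476956155))
lock 249 (array([ 0.64171869, -0.30364072]), array([0.08723581, 0.04638801]), np.float64(0.6296182199089445))
lock 256 (array([ 0.44666168, -0.2623136 ]), array([0.08819824, 0.04596963]), np.float64(0.25728834245244825))
```

View pics/t3.png

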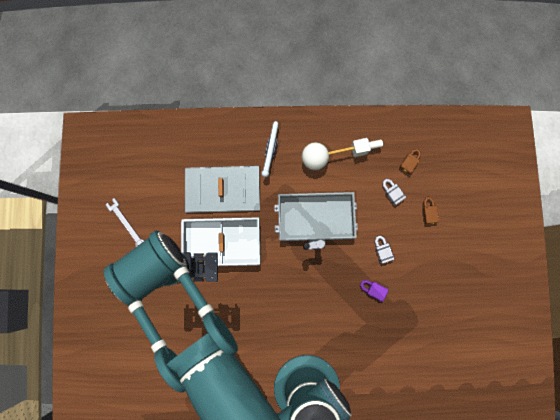

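Lid and tray sit flat on the plank at (222,189) and (221,243), the base is open at (316,217), and both silver padlocks haven't moved. Next I'll pick up each padlock.

```bash
cat > pick.py <<'E'
from h import *
def lock(c,a,by):
    o=np.array(c)-.016*np.array([np.cos(a),np.sin(a)])
    y=go(*o,.12,a+np.pi/2); manip.set_gripper(.07); lin(*o,.004,.12); manip.set_gripper(0,45); st("grip")
    lin(*o,.13,.12); s=st("up")
    if s["gripper_width"]<.035: print("MISSED"); return False
    t=b2w(-.016,by); yf=y-a+BY
    lin(*t,.13,.15,yf); s=st("over")
    lin(*t,.03,.1); lin(*t,.0105,.03); st("low"); manip.set_gripper(.058); lin(*t,.15,.15); return True
E
python3 - <<'E'
from pick import *
if lock((.642,-.304),.59,-.055): lock((.4470,-.2622),.27,.055)
go(.40,.32,.3,np.pi/2); st()
c=cams.capture("top");P=cloud(c);cv2.imwrite("pics/t4.png",c["image"]);cv2.imwrite("pics/z4.png",cv2.resize(c["image"][120:300,170:450],None,fx=2.7,fy=2.7))
for b in blob((P[...,2]>.025)&(P[...,2]<.04)&(abs(P[...,0]-.5585)<.066)&(abs(P[...,1]+.0445)<.116),30): print(b.sum(),P[b].mean(0),rect(P[b][:,:2]))
E
```

```text
grip t42.4 [ 0.6293 -0.3133  0.0047] F [ 0.4 -1.6  2.3] w0.0440 j6 0.48
up t43.6 [ 0.6279 -0.3124  0.1286] F [-0.7 -0.6 -2.1] w0.0432 j6 0.48
over t45.2 [ 0.5431 -0.1     0.1301] F [ 0.4 -0.3 -3. ] w0.0437 j6 1.34
low t47.2 [ 0.5429 -0.0996  0.0104] F [-0.8 -0.5 -2.5] w0.0435 j6 1.34
grip t51.5 [ 0.4321 -0.267   0.0046] F [-0.4 -0.8  2.7] w0.0436 j6 0.70
up t52.7 [ 0.4308 -0.266   0.1289] F [ 0.9 -0.4 -3.2] w0.0437 j6 0.70
over t54.9 [0.542  0.0099 0.13  ] F [-0.9 -0.6 -3.4] w0.0436 j6 1.54
low t56.8 [0.5422 0.0104 0.0104] F [ 0.4 -0.5 -2.9] w0.0433 j6 1.54
 t60.4 [0.4    0.3197 0.2995] F [-0.2  0.6 -0.2] w0.0577 j6 -0.94
225 [0.54296245 0.01158421 0.03121934] (array([0.54217389, 0.01139673]), array([0.05740041, 0.04386631]), np.float64(0.042054784044146684))
231 [ 0.53431659 -0.06755468  0.03165597] (array([ 0.53446875, -0.0678307 ]), array([0.05838243, 0.04424531]), np.float64(0.06685603345605202))
```

View pics/z4.png

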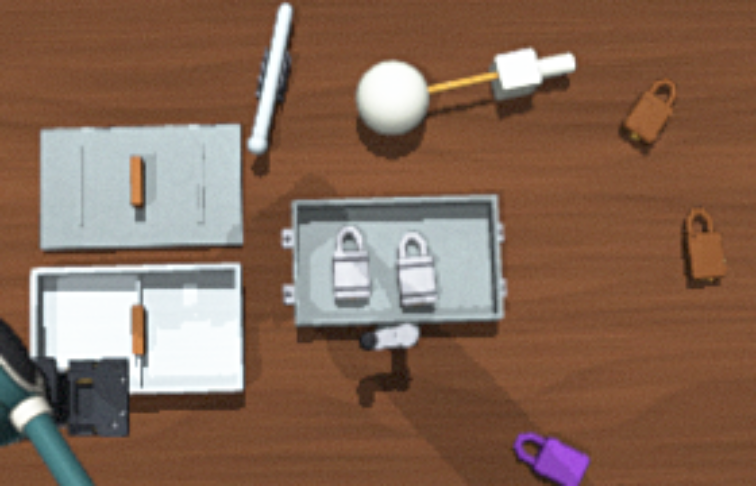

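Both padlocks lie flat in the base at (350,265) and (416,270). The second has been nudged but is still well inside. Now the tray goes back.

Run:
```python
from h import *
y=np.pi/2+BY
manip.move_pose([.46,.30,.2],down(y))
bargrip(.48,.27,.019,y)
lin(.48,.27,.135,.1); s=st("lift")
if s["gripper_width"]>.009:
    lin(.5585,.2,.135,.15); lin(.5585,-.0442,.135,.15); manip.dwell(.2); st("over")
    lin(.5585,-.0442,.072,.08); lin(.5585,-.0442,.062,.03); st("in"); lin(.5585,-.0442,.0585,.02); st("seat")
```

```text
gripped t63.3 [0.4802 0.2701 0.0193] F [-0.7 -1.5  2.1] w0.0135 j6 -1.11
lift t64.6 [0.4793 0.2697 0.134 ] F [ 0.4  0.2 -3.5] w0.0132 j6 -1.11
over t67.5 [ 0.5585 -0.0437  0.135 ] F [ 0.4  0.9 -3.5] w0.0138 j6 -1.70
in t68.9 [ 0.5583 -0.0442  0.0617] F [ 0.3 -0.6 -4.2] w0.0133 j6 -1.70
seat t69.2 [ 0.5584 -0.0442  0.0584] F [-0.3 -0.4 -4.2] w0.0135 j6 -1.70
```

Run:
```python
from h import *
y=np.pi/2+BY
lin(.5585,-.0442,.057,.02); st("low"); manip.set_gripper(.05); lin(.5585,-.0442,.2,.15)
manip.move_pose([.62,.22,.2],down(y))
bargrip(.66,.2702,.022,y); 
c=cams.capture("top");P=cloud(c);z=P[...,2];X=P[...,0];Y=P[...,1]
m=(z>.082)&(z<.108)&(X>.47)&(X<.65)&(abs(Y+.044)<.15)
for b in blob(m,60): print("tray rim",b.sum(),rect(P[b][:,:2]),np.median(z[b]),[np.median(z[b&k]).round(4) for k in((X<.5),(X>.61),(Y<-.15),(Y>.06))])
cv2.imwrite("pics/z5.png",cv2.resize(c["image"][120:300,170:450],None,fx=2.7,fy=2.7))
```

```text
low t69.4 [ 0.5586 -0.0442  0.0583] F [-3.4  1.1  6. ] w0.0138 j6 -1.70
gripped t74.5 [0.6601 0.2703 0.0224] F [-0.5 -0.   0.9] w0.0138 j6 -1.22
tray rim 512 (array([ 0.55866455, -0.04365968]), array([0.25147469, 0.15094482]), np.float64(-1.564391078994552)) 0.09486399299655557 [np.float64(0.0953), np.float64(0.0945), np.float64(0.094), np.float64(0.0955)]
tray rim 85 (array([ 0.55835675, -0.04326744]), array([0.05766212, 0.01316276]), np.float64(-0.021511950021224056)) 0.08735741494138649 [np.float64(nan), np.float64(nan), np.float64(nan), np.float64(nan)]
  return _methods._mean(a, axis=axis, dtype=dtype,
  ret = ret.dtype.type(ret / rcount)
```

View pics/z5.png

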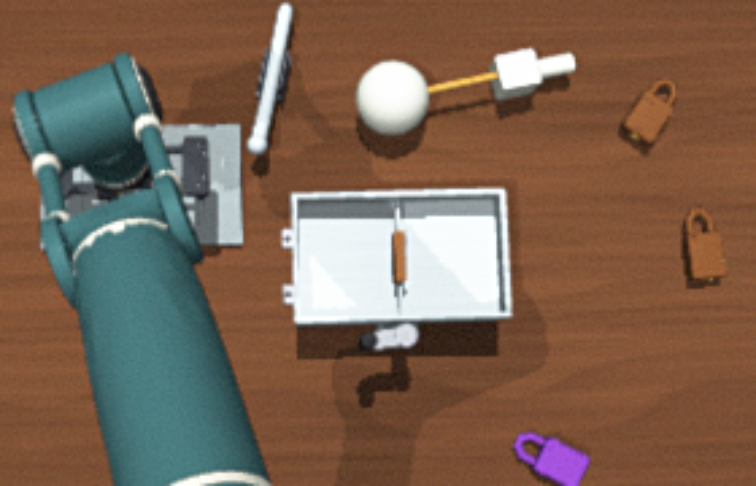

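The tray is home: its rim is level at z = 0.095, as expected, and centred to about 1 mm. Next is the lid.

Run:
```python
from h import *
lin(.66,.2702,.165,.1); s=st("lift")
if s["gripper_width"]>.009:
    lin(.5585,-.0442,.165,.15); manip.dwell(.2); st("over")
    lin(.5585,-.0442,.125,.08); lin(.5585,-.0442,.1115,.03); st("in"); lin(.5585,-.0442,.1095,.02); s=st("seat")
    if s["tool_pos"][2]<.1135:
        manip.set_gripper(.05); lin(.5585,-.0442,.2,.15)
        go(.42,.3,.28,np.pi/2)
        c=cams.capture("top");P=cloud(c);z=P[...,2];X=P[...,0];Y=P[...,1]
        b=(z>.092)&(z<.112)&(X>.48)&(X<.65)&(abs(Y+.044)<.15)
        print("lid",b.sum(),rect(P[b][:,:2]),[np.median(z[b&k]).round(4) for k in((X<.5),(X>.61),(Y<-.15),(Y>.06))])
        hsv=cv2.cvtColor(c["image"],cv2.COLOR_BGR2HSV)
        m=(z>.148)&(z<.17)&(abs(X-.46)<.04)&(abs(Y)<.05)&(hsv[...,2]<110)
        print("knob",m.sum(),P[m].mean(0))
```

```text
lift t76.1 [0.6594 0.27   0.1638] F [-0.2  0.  -3.9] w0.0137 j6 -1.22
over t78.7 [ 0.5586 -0.0439  0.165 ] F [-0.1  0.3 -1.9] w0.0137 j6 -1.70
in t79.9 [ 0.5584 -0.0442  0.1113] F [ 0.6 -0.1 -2.3] w0.0136 j6 -1.70
seat t80.2 [ 0.5585 -0.0442  0.1113] F [-5.9  0.7  8.4] w0.0137 j6 -1.70
lid 3778 (array([ 0.55915625, -0.04357511]), array([0.25328691, 0.15233446]), np.float64(-1.5657959781329072)) [np.float64(0.1036), np.float64(0.1036), np.float64(0.1035), np.float64(0.1037)]
knob 30 [0.45668955 0.00106249 0.1579314 ]
```

The lid is home: level, top at 0.1035 against an expected 0.103. Now I'll shut the clamp.

Run:
```python
from h import *
a0=1.75; k=np.array([.4555,-.0013]); y0=.0715+np.pi/2+.9*(1.75-.238)
go(*k,.22,y0); manip.set_gripper(.05); lin(*k,.125,.1); manip.set_gripper(0,8); s=st("grip"); rot0=R.from_rotvec(s["tcp_rot"])
for a in np.linspace(a0,-.03,10)[1:]:
    p=PIV+.0445*np.array([np.cos(a+BY),np.sin(a+BY)])
    manip.move_linear([*p,.125],rate=.06,rot=(R.from_rotvec([0,0,.9*(a-a0)])*rot0).as_rotvec())
s=st("shut");p=s["tool_pos"]; manip.set_gripper(.04); lin(p[0],p[1],.24,.12); manip.dwell(.1)
go(.42,.3,.3,np.pi/2); st("away")
c=cams.capture("top");P=cloud(c);z=P[...,2];X=P[...,0];Y=P[...,1]
hsv=cv2.cvtColor(c["image"],cv2.COLOR_BGR2HSV)
m=(z>.148)&(z<.17)&(X>.42)&(X<.53)&(abs(Y+.04)<.07)&(hsv[...,2]<110); d=P[m].mean(0)[:2]-PIV
print("knob",m.sum(),P[m].mean(0),"angle",np.arctan2(d[1],d[0])-BY)
b=(z>.092)&(z<.112)&(X>.48)&(X<.65)&(abs(Y+.044)<.15)
print("lid",rect(P[b][:,:2]),np.median(z[b]))
cv2.imwrite("pics/z6.png",np.hstack([cv2.resize(c["image"][120:300,200:400],None,fx=2,fy=2),cv2.resize(cams.capture("side")["image"][190:370,180:380],None,fx=2,fy=2)]))
```

```text
grip t86.1 [ 0.4556 -0.0012  0.1252] F [-1.2  0.6  3. ] w0.0194 j6 0.08
shut t89.1 [ 0.5078 -0.0449  0.1251] F [-2.2  3.3  4.9] w0.0195 j6 1.60
away t93.0 [0.4201 0.2997 0.2998] F [-1.   0.1 -0.4] w0.0401 j6 -1.00
knob 33 [ 0.50821799 -0.04200727  0.15640953] angle 0.06238560126446923
lid (array([ 0.55962823, -0.04351978]), array([0.25316539, 0.15297664]), np.float64(-1.5648346352360374)) 0.10368955540548752
```

View pics/z6.png

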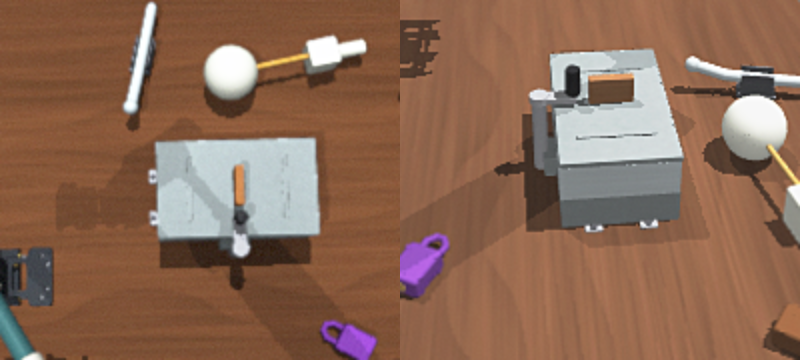

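The stack is closed and square, and the clamp lies straight over the lid at (240,225). I'm handing in.

```bash
python3 -c "
from h import *
print(order.close_job()); st()"
```

```text
the job is handed in; nothing more can be done
None
the job is handed in; nothing more can be done
```

The padlocks are in the bottom of the case, the case is built up again with the clamp shut, and the job was handed in at about 93 s. No verdict was reported.

I swung the clamp open, set the lid and tray down on the plank to the left, and laid the two silver padlocks in the base. I saw no third silver padlock in either view. The brown and purple look-alikes were left alone.

Last checks:
- **Padlocks:** both lay flat in the base before the tray went on, with their tops at about 31 mm. One had moved about 3 cm from where I put it, still well inside the walls, so I left it. I could not see them once the tray was on.
- **Tray:** rim at 95 mm as expected, level within about 1.5 mm, centred within about 1 mm.
- **Lid:** top at 103.5 mm against an expected 103 mm, centred within about 1 mm.
- **Clamp:** the camera gave 0.06 rad and the knob position when I let go gave about 0. Both are under the 0.15 rad limit, and the camera reads about 2 mm towards +y there, which explains the difference.
- **Bystanders:** the float valve and spring clip look unmoved in the last picture. The spanner is not in that crop, but I did not work near it. I compared these by eye only.

No check failed.

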